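# Close the dowelled chocolate mould and hold it shut

## Task

Close the two-part chocolate mould: take the loose white top half by its black handle, turn it so that its large hole goes over the large dowel and its small hole over the small dowel of the metal bottom half, and guide it down onto both dowels without letting go. Then press it down against the sprung orange pad until the two halves meet flush all round, and finish while still holding it pressed shut: the spring opens the mould if you let go. Leave the other things on the table where they are.

Things in the scene. Friction and masses are not known exactly. Their poses are not given: they have to be found in the camera images.
- base: Metal bottom half of the mould, fixed: steel foot plate 190 x 150 x 12 mm under a grey metal block 150 (x) x 110 (y) x 30 mm. Origin: centre of the underside, on the table; z up, x from the large to the small dowel. The mating face (block top) is 42 mm above the origin. A blue stripe marks the edge next to the large dowel.
- dowel_big (a point): Foot of the large brass dowel, on the mating face: x = -50, y = 0, z = 42 mm from the origin of base, same axes. 16 mm diameter, standing 24 mm above the face; its upper 6 mm taper to a 10 mm tip.
- dowel_small (a point): Foot of the small brass dowel, on the mating face: x = +50, y = 0, z = 42 mm from the origin of base, same axes. 10 mm diameter, standing 24 mm above the face; its upper 6 mm taper to a 4 mm tip.
- ejector (a joint): Sprung orange pad 62 x 46 mm in the middle of the bottom half: 0 = up, 6 mm proud of the mating face; grows in metres as it is pressed down; 0.006 = level with the face, mould shut. 5 N start it moving, 10 N press it level, so the top half merely laid on it stays 6 mm open.
- lid_grip (a point): Centre of the black handle of the loose top half: a solid upright bar 66 (x) x 24 (y) mm, rising 41 mm above the white plate. This point is 20 mm above the plate's top face, 40 mm above its underside. Axes of the plate: z up, x along the handle from the large hole to the small one.
- hole_big (a point): Centre of the large through hole (18 mm diameter) at the underside of the top half: x = -50, y = 0 from the plate's centre; axes as lid_grip.
- hole_small (a point): Centre of the small through hole (12 mm diameter) at the underside of the top half: x = +50, y = 0 from the plate's centre; axes as lid_grip.
- lid: The loose top half: white plate 140 (x) x 100 (y) x 20 mm, 0.22 to 0.38 kg, lying underside down on the yellow board. Origin: centre of its underside; axes as lid_grip. A blue stripe on top marks the edge next to the large hole.
- board: Yellow cutting board 270 x 230 x 12 mm, fixed on the table, on which the top half lies at the start. Origin at the centre of its underside.
- bowl: Steel mixing bowl, rim diameter 220 mm, 85 mm high, to be left alone. Origin at the centre of its underside.
- tumbler: White bottle with a black cap, 68 mm diameter, 190 mm high, to be left alone. Origin at the centre of its underside.
- cocoa_jar: Amber glass jar, 70 mm diameter, 90 mm high, to be left alone. Origin at the centre of its underside.
- scraper: Steel dough scraper with a green grip, about 80 x 140 x 12 mm, lying flat, to be left alone. Origin at its centre on the table.
There are look-alikes about, which are no part of the job. Leave any pink look-alike of the lid alone. Leave any red look-alike of the base alone.

How it is judged:
On the way, in this order (a step that is already met when the one before it is completed fails the run):
1. the top half is held clear of the board (height (world z) of lid above 0.035 m and contact force between the fingers and lid above 1 N), for 0.2 s.
2. held by the gripper, the top half is on both dowels (horizontal distance between hole_big and dowel_big below 0.003 m and horizontal distance between hole_small and dowel_small below 0.003 m and z of hole_big in the frame of dowel_big below 0.02 m and z of hole_small in the frame of dowel_small below 0.02 m and contact force between the fingers and lid above 1 N), for 0.1 s.
At the end, for the whole second after the job is handed in: The gripper still holds the top half pressed shut and still: holes within 3 mm sideways of their dowels, underside within 1.8 mm of the mating face at both holes, level within 0.03 rad, pad pressed down over 4.2 mm, halves pressed with over 5 N, fingers on the top half with over 1 N (horizontal distance between hole_big and dowel_big below 0.003 m and horizontal distance between hole_small and dowel_small below 0.003 m and z of hole_big in the frame of dowel_big below 0.0018 m and z of hole_small in the frame of dowel_small below 0.0018 m and angle between lid's own z axis and vertical below 0.03 rad and value of joint ejector above 0.0042 m and contact force between lid and base above 5 N and contact force between the fingers and lid above 1 N and linear speed of lid below 0.02 m/s); the arm keeps its last pose, push and grip.
It fails at once if a bystander is moved more than 30 mm (distance of any of bowl, tumbler, cocoa_jar, scraper from where it was at the start of the episode above 0.03 m).
It also fails if it takes over 45 s, if anything falls off the work surface, if the arm or the gripper's body presses on something with over 40 N, if the wrist force passes 120 N, or if a joint passes its speed limit or range.

## Robot

A 7-joint arm with a two-finger parallel gripper is mounted at the origin on the work surface. World frame = base frame: x ahead of the robot, y to its left, z up, the work surface at z = 0. Lengths are in m, angles in rad, forces in N, time in s.
With the tool pointing down it reaches from about 0.4 to 0.925 m from the base axis. Payload 4.1 kg.
Tool frame: the origin (TCP) lies midway between the tips of the shut fingers; the grasp point (between the pads) lies 19 mm behind it (arm.grip_point_offset is the distance from the TCP to the grasp point, in m); z points along the fingers, y is the line along which they close (so a half turn about z gives the same grasp; the last joint's range is limited). The gripper opens to 85 mm and grips with 20 to 120 N. Pads are 22 mm wide; open, the fingers measure 114 mm over their backs; the gripper's body (76 mm by 85 mm) begins 54 mm behind the grasp point. The pads swing forward as they close: fully open they stand 13 mm farther back than shut.
Start: joints at [-1.355, 0.398, 0.045, 1.537, -0.019, 1.207, -0.051], TCP at [0.201, 0.618, 0.231] pointing down, gripper open.
Joint ranges: [-2.82, 2.82], [-0.49, 2.23], [-1.37, 1.46], [0, 2.46], [-1.36, 4.5], [0.23, 2], [-2.94, 2.94]. Speed limits (rad/s): [2.57, 2.57, 3.14, 3.14, 3.14, 3.14, 3.14].

## Interface

Orientations are given as a unit quaternion [x, y, z, w].
In Python, from station import sensors, vision, arm gives the robot as it stands.
- The arm moves only by the tool send_rows, never from a script. Its argument "plan" is a list of rows, each a list of 3 entries, a list of its own where there are three numbers: the shift along the tool's x, y, z in mm, then the turn, a rotation vector about the tool's x, y, z in rad, then the finger opening in mm, from 0 to 85.4. In form: [[[x, y, z], [rx, ry, rz], jaw], ...]. A call has 1 to 8 rows; each row is the pose to reach, as a shift and turn from the pose commanded when the call began, along the tool's axes at that moment; what a row does not reach only later rows make up. A row lasts 1/12 s, in which the tool goes at most 41.7 mm and 7.16 degrees, less where a joint would pass 70% of its speed; a pose out of reach is approached as far as the arm can. A call with a gripper value outside its range is refused whole. The fingers move at their own pace and stop on an object; "grip_force" is the grip in N (left out, the last holds). Time passes only in rows, so rows that repeat a pose let the fingers close. It gives the time, the measured TCP pose, the force, the opening and the grip force at its end, in the units of the state.
- sensors.state(): the state, without advancing time (a new reading comes with each control period).
- vision.get_image(name): name is "side" or "top"; returns (picture, depth): 420x560x3 uint8, red, green, blue; 420x560 float32, m along the optical axis (not along the pixel's ray), 0 where there is no reading.
- vision.camera_params(name): a dict with "fx", "fy", "cx", "cy" (pixels), "k1" (the pictures are not rectified: a ray, as slopes to the right and down, at radius r is drawn at 1 + k1 r^2 times it, then the intrinsics apply), "R" (3x3) and "t" (3): a world point X has camera coordinates R X + t. Camera axes: x right, y down, z forward; pixel columns grow to the right and rows downward; lengths in m; the calibration is good to about 2 mm. A picture is of the moment at which its call begins. camera_params takes no time and is no camera call.
- arm.hand_in(): hands the job in; it is judged then, once.
The state is a dict: "clock": time; "q": joint angles; "joint_vel": joint speeds; "joint_efforts": joint torques, N m; "position": TCP position; "tool_rot": TCP orientation; "ft_force": force on the tool from outside, world axes, zero at the start; "ft_torque": the same for the moment, N m; "grip_width": finger opening in m; "finger_force": force on a finger pad.
Only numpy, scipy, OpenCV 4.12 (cv2) and the standard library are available. Lean on these libraries where they do the work, as an engineer would, in place of code of your own. Each camera call takes 0.05 s, during which the arm holds its last target. There are 200 camera calls.

## Working session

There is one attempt and no reset: what is moved stays moved. The work goes in short steps, Python scripts to look and compute and a tool call to move; the robot and the scene stay as the last step left them, time stands still between calls to the robot, and variables do not carry over. Pictures are saved under pics/ and viewed, at most 10 in all, crops included, and the job is handed in when it is done.

Besides the shell and the picture viewer there is one more tool, called by a JSON object that holds its "name" and its "arguments". send_rows: Moves the arm, as the interface text tells. Its arguments: {"type":"object","properties":{"plan":{"type":"array","items":{"type":"array"}},"grip_force":{"type":"number"}},"required":["plan"]}

```bash
mkdir -p pics; cat > h.py <<'E'
import numpy as np, cv2
from station import sensors, vision, arm
def grab(n):
    im,d=vision.get_image(n); np.savez(f'{n}.npz',im=im,d=d); return im,d
def load(n):
    z=np.load(f'{n}.npz'); return z['im'],z['d']
def ray(n,u,v):
    p=vision.camera_params(n); xd,yd=(u-p['cx'])/p['fx'],(v-p['cy'])/p['fy']
    x,y=xd,yd
    for _ in range(20):
        s=1+p['k1']*(x*x+y*y); x,y=xd/s,yd/s
    R=np.array(p['R']);t=np.array(p['t']); return -R.T@t, R.T@np.array([x,y,1])
def atz(n,u,v,z):
    c,r=ray(n,u,v); return c+r*(z-c[2])/r[2]
def atd(n,u,v,d):
    c,r=ray(n,u,v); return c+r*d
def proj(n,X):
    p=vision.camera_params(n); c=np.array(p['R'])@np.array(X)+np.array(p['t']); x,y=c[:2]/c[2]; s=1+p['k1']*(x*x+y*y)
    return p['fx']*x*s+p['cx'],p['fy']*y*s+p['cy']
def crop(n,u0,v0,u1,v1,k,f):
    im,_=load(n); cv2.imwrite('pics/'+f,cv2.resize(im[v0:v1,u0:u1,::-1],None,fx=k,fy=k,interpolation=cv2.INTER_CUBIC))
E
python3 - <<'E'
from h import *
for n in('top','side'):
    grab(n); crop(n,0,0,560,420,1.42,n+'0.png'); p=vision.camera_params(n); c,_=ray(n,280,210); print(n,p['fx'],p['k1'],c,np.array(p['R']).round(2).tolist())
s=sensors.state(); print(s)
E
```

```text
top 411.7915597021229 0.014857565434378397 [4.15971540e-01 1.24976036e-04 1.36481976e+00] [[0.02, -1.0, -0.01], [-1.0, -0.02, -0.08], [0.08, 0.01, -1.0]]
side 391.55433334608193 -0.008058354879982216 [-0.09220078 -0.58642531  1.09284639] [[0.69, -0.72, 0.02], [-0.55, -0.54, -0.63], [0.47, 0.43, -0.77]]
{'clock': 0.1, 'q': array([-1.35498108,  0.39911081,  0.04500342,  1.53776384, -0.01869935,
        1.20691987, -0.05069115]), 'joint_vel': array([-8.64814232e-05,  6.40146358e-04, -7.74108267e-04, -2.58981001e-03,
        3.17658876e-04,  1.63140950e-03, -1.57080923e-03]), 'joint_efforts': array([ 3.17069018e-03, -4.76263297e+01,  1.37002867e+00, -2.54952800e+01,
        1.20582862e-02,  5.00337279e-03,  1.19559786e-05]), 'position': array([0.20104478, 0.61751575, 0.23036699]), 'tool_rot': array([ 1.56683651e-01,  9.87648440e-01, -8.86397466e-04, -8.46807996e-05]), 'ft_force': array([ 0.57712202, -0.68364235,  0.61273249]), 'ft_torque': array([-0.00995414,  0.04556418, -0.0121318 ]), 'finger_force': 0.0, 'grip_width': 0.08559783915264267}
```

View pics/top0.png

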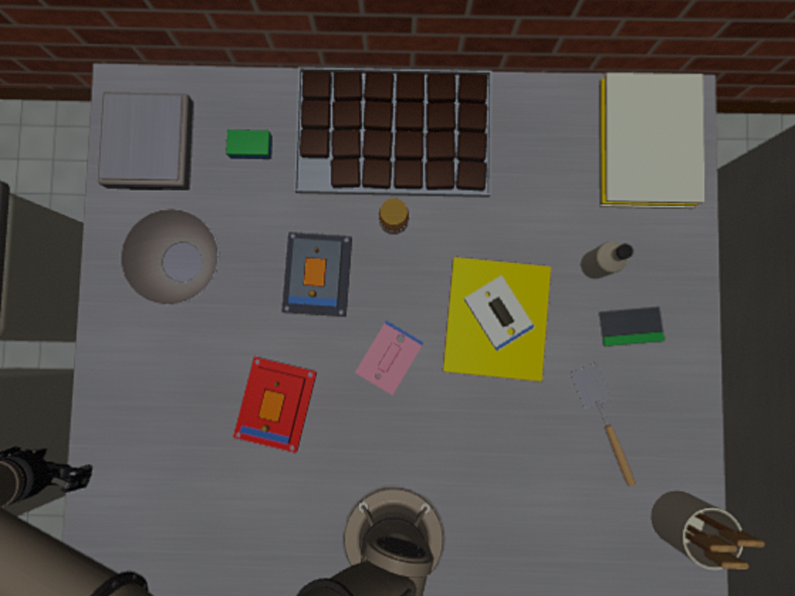

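View pics/side0.png

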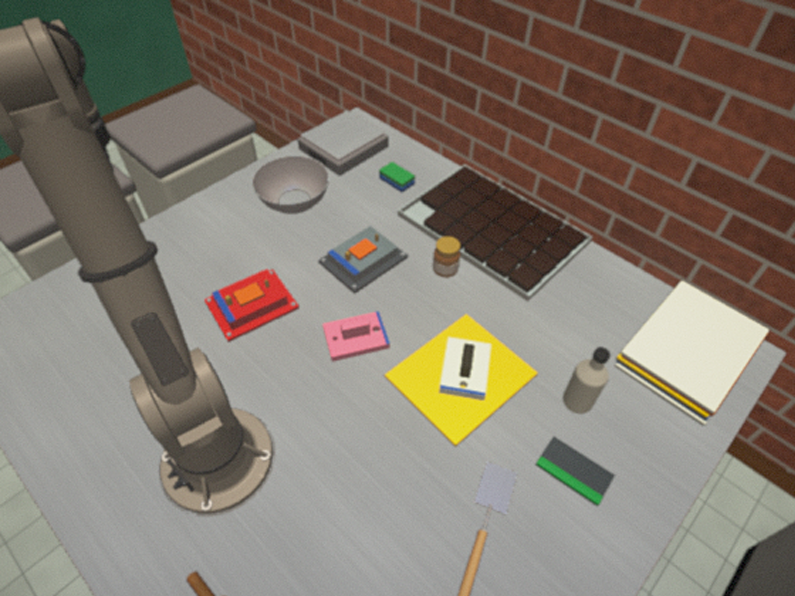

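Top picture (800-wide pixels): the lid could be the white plate (500,313) or the pink one (390,357); the base could be the grey one (317,274) or the red one (273,405). By the description I take the white lid on the yellow board and the grey base. The lid's blue stripe (big hole) is at its lower right, and the base's stripe is at the bottom (312,302). Next is a close crop of both.

```bash
python3 - <<'E'
from h import *
im,_=load('top')
a=im[155:231,190:260,::-1]; b=im[180:256,315:391,::-1]
k=5
o=[cv2.resize(x,(76*k,76*k),interpolation=cv2.INTER_CUBIC) if 0 else cv2.resize(x,None,fx=k,fy=k,interpolation=cv2.INTER_CUBIC) for x in(a,b)]
cv2.imwrite('pics/c1.png',np.hstack(o))
E
```

```text
(no output)
```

View pics/c1.png

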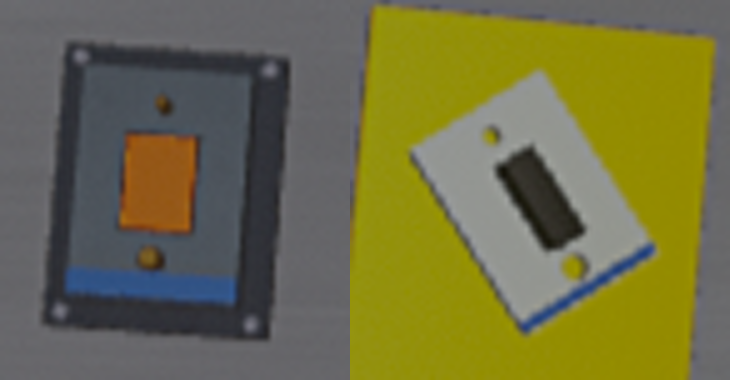

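```bash
cat >> h.py <<'E'
from scipy.optimize import least_squares
def fit(n,pts,uv,x0):
    P=np.array(pts)
    def W(q): c,s=np.cos(q[2]),np.sin(q[2]); return np.c_[q[0]+c*P[:,0]-s*P[:,1],q[1]+s*P[:,0]+c*P[:,1],P[:,2]]
    f=lambda q:(np.array([proj(n,X) for X in W(q)])-uv).ravel()
    r=least_squares(f,x0,loss='soft_l1'); return r.x,f(r.x).reshape(-1,2)
def rect(hx,hy,z): return [(hx,hy,z),(hx,-hy,z),(-hx,-hy,z),(-hx,hy,z)]
E
python3 - <<'E'
from h import *
c=lambda a,o:(np.array(a)+.5)/5-.5+np.array(o)
uv=c([(68,43),(290,58),(268,340),(43,324),(85,65),(252,72),(235,305),(65,295),(122,133),(198,137),(192,233),(118,227)],(190,155))
print(fit('top',rect(.095,.075,.012)+rect(.075,.055,.042)+rect(.031,.023,.048),uv,[.55,.15,0]))
uv=c([(190,70),(60,150),(173,332),(305,247)],(315,180))
# order: +x+y, +x-y, -x-y,-x+y ; +x=small-hole end (upper-left in picture), +y left of +x = lower-left
uv=uv[[1,0,3,2]]
print(fit('top',rect(.07,.05,.032),uv,[.5,-.2,.5]))
_,d=load('top')
for u,v in[(222,190),(207,175),(350,220),(354,220),(340,205),(360,235),(325,240)]: print(u,v,atd('top',u,v,d[v,u]).round(4))
E
```

```text
(array([ 0.59498786,  0.19240195, -0.04690539]), array([[-0.61709163, -0.31018754],
       [-0.10599353, -0.3505421 ],
       [ 0.08572218,  0.1114681 ],
       [-0.31715312,  0.27670405],
       [-0.11423619, -0.15315359],
       [ 0.19286622,  0.67089805],
       [ 0.13560435, -0.0522358 ],
       [ 0.13119679, -0.32134816],
       [ 0.93159542, -0.03971423],
       [-0.07374929,  0.09994071],
       [-0.34579273, -0.05994731],
       [ 0.20771917,  0.19255477]]))
(array([ 0.51282108, -0.22855586,  0.57486832]), array([[-0.25660798, -0.29503725],
       [-0.26949766, -0.41195935],
       [ 0.1327832 ,  0.72887993],
       [ 0.40074544,  0.06443398]]))
222 190 [0.5986 0.19   0.0491]
207 175 [0.6471 0.2407 0.0454]
350 220 [ 0.5084 -0.219   0.0703]
354 220 [ 0.5084 -0.231   0.0729]
340 205 [ 0.5599 -0.1935  0.0265]
360 235 [ 0.464  -0.2622  0.0101]
325 240 [ 0.4453 -0.1478  0.0089]
```

```bash
cat >> h.py <<'E'
from scipy.spatial.transform import Rotation as Ro
def go(x,y,z,yaw):
    s=sensors.state(); R=Ro.from_quat(s['tool_rot'])
    T=Ro.from_matrix(np.array([[np.cos(yaw),np.sin(yaw),0],[np.sin(yaw),-np.cos(yaw),0],[0,0,-1]]))
    print('shift',(R.inv().apply(np.array([x,y,z])-s['position'])*1e3).round(1),'rot',(R.inv()*T).as_rotvec().round(4))
E
python3 -c "
from h import *
go(.45,.2,.25,1.9);go(.5128,-.2286,.25,.575)"
```

```text
shift [-366. -320.  -19.] rot [-1.600e-03  9.000e-04  9.269e-01]
shift [-558.3 -708.1  -18.3] rot [-8.0000e-04  2.1000e-03  2.2519e+00]
```

{"name": "send_rows", "arguments": {"plan": [[[-366, -320, -19], [-0.002, 0.001, 0.93], 85], [[-366, -320, -19], [-0.002, 0.001, 0.93], 85], [[-366, -320, -19], [-0.002, 0.001, 0.93], 85], [[-366, -320, -19], [-0.002, 0.001, 0.93], 85], [[-366, -320, -19], [-0.002, 0.001, 0.93], 85], [[-366, -320, -19], [-0.002, 0.001, 0.93], 85], [[-366, -320, -19], [-0.002, 0.001, 0.93], 85], [[-366, -320, -19], [-0.002, 0.001, 0.93], 85]], "grip_force": 100}}

```text
clock: 0.77
position: [0.3722, 0.3299, 0.2442]
tool_rot: [0.585, 0.811, 0.001, -0.0]
ft_force: [-0.0, 0.7, 0.2]
grip_width: 0.0853
finger_force: 0.0
```

```bash
python3 -c "
from h import *
go(.5128,-.2286,.18,.575)"
```

```text
shift [-574.4  -43.    63.1] rot [-4.000e-04 -2.200e-03  1.317e+00]
```

{"name": "send_rows", "arguments": {"plan": [[[-574, -43, 30], [0, -0.002, 1.317], 85], [[-574, -43, 30], [0, -0.002, 1.317], 85], [[-574, -43, 30], [0, -0.002, 1.317], 85], [[-574, -43, 30], [0, -0.002, 1.317], 85], [[-574, -43, 30], [0, -0.002, 1.317], 85], [[-574, -43, 30], [0, -0.002, 1.317], 85], [[-574, -43, 30], [0, -0.002, 1.317], 85], [[-574, -43, 30], [0, -0.002, 1.317], 85]]}}

```text
clock: 1.43
position: [0.4543, 0.0077, 0.2262]
tool_rot: [0.902, 0.431, 0.001, -0.001]
ft_force: [1.3, 0.3, 0.6]
grip_width: 0.0849
finger_force: 0.0
```

```bash
python3 -c "
from h import *
go(.5128,-.2286,.15,.575)"
```

```text
shift [-147.1  194.1   75.9] rot [-0.0008 -0.0016  0.316 ]
```

{"name": "send_rows", "arguments": {"plan": [[[-147, 194, 76], [-0.001, -0.002, 0.316], 85], [[-147, 194, 76], [-0.001, -0.002, 0.316], 85], [[-147, 194, 76], [-0.001, -0.002, 0.316], 85], [[-147, 194, 76], [-0.001, -0.002, 0.316], 85], [[-147, 194, 76], [-0.001, -0.002, 0.316], 85], [[-147, 194, 76], [-0.001, -0.002, 0.316], 85], [[-147, 194, 76], [-0.001, -0.002, 0.316], 85], [[-147, 194, 76], [-0.001, -0.002, 0.316], 85]]}}

```text
clock: 2.1
position: [0.5129, -0.2298, 0.149]
tool_rot: [0.959, 0.283, -0.002, 0.001]
ft_force: [-0.3, 0.1, 0.6]
grip_width: 0.0853
finger_force: 0.0
```

```bash
python3 -c "
from h import *
go(.5128,-.2286,.037,.575)
grab('side'); crop('side',270,190,430,310,5,'s1.png')"
```

```text
shift [  1.1  -1.1 112. ] rot [ 0.0009  0.0046 -0.0004]
```

View pics/s1.png

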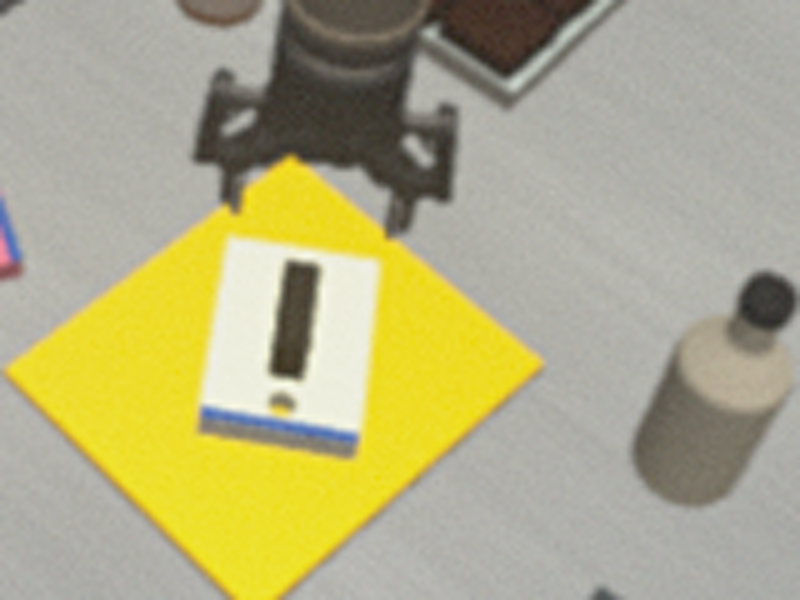

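The side crop shows the open fingers at (232,205) and (400,230), on either side of the lid's handle axis (295,320). The lid corners are at (230,235), (382,258), (358,435) and (200,410). I'll cross-check the pose from these.

```bash
python3 -c "
from h import *
c=lambda a,o:(np.array(a)+.5)/5-.5+np.array(o)
print(fit('side',rect(.07,.05,.032),c([(230,235),(382,258),(358,435),(200,410)],(270,190)),[.51,-.23,.575]))"
```

```text
(array([ 0.51925138, -0.22828778,  0.56826152]), array([[ 0.18221216, -0.61671744],
       [-0.34363149, -0.21538444],
       [ 0.25555935,  0.72888146],
       [-0.11066911,  0.04784642]]))
```

{"name": "send_rows", "arguments": {"plan": [[[1, -1, 41], [0.001, 0.004, 0], 85], [[1, -1, 75], [0.001, 0.004, 0], 85], [[1, -1, 80], [0.001, 0.004, 0], 85], [[1, -1, 80], [0.001, 0.004, 0], 85]]}}

```text
clock: 2.48
position: [0.5135, -0.222, 0.0689]
tool_rot: [0.958, 0.288, -0.0, -0.002]
ft_force: [0.1, 0.7, -0.6]
grip_width: 0.0852
finger_force: 0.0
```

```bash
python3 -c "
from h import *
s=sensors.state();print(s['position'],s['joint_vel'].round(3))
go(.514,-.2286,.037,.573)"
```

```text
[ 0.51354634 -0.22201993  0.06888213] [-0.007 -0.042  0.045 -0.055  0.013  0.004 -0.004]
shift [-3.3  5.9 31.9] rot [-0.0044 -0.0009  0.0106]
```

{"name": "send_rows", "arguments": {"plan": [[[-3, 6, 10], [-0.004, -0.001, 0.01], 85], [[-3, 6, 10], [-0.004, -0.001, 0.01], 85], [[-3, 6, 10], [-0.004, -0.001, 0.01], 85]]}}

```text
clock: 2.73
position: [0.5164, -0.2322, 0.0616]
tool_rot: [0.96, 0.281, 0.002, 0.002]
ft_force: [0.2, -1.0, -0.1]
grip_width: 0.0853
finger_force: 0.0
```

```bash
python3 -c "
from h import *
go(.514,-.2286,.037,.573)"
```

```text
shift [-0.2 -4.5 24.5] rot [ 0.0058 -0.0034 -0.0024]
```

{"name": "send_rows", "arguments": {"plan": [[[0, 0, 0], [0, 0, 0], 85]]}}

```text
clock: 2.82
position: [0.5164, -0.232, 0.0615]
tool_rot: [0.96, 0.282, 0.003, 0.002]
ft_force: [0.0, 0.1, 0.4]
grip_width: 0.085
finger_force: 0.0
```

{"name": "send_rows", "arguments": {"plan": [[[0, 0, 0], [0, 0, 0], 85], [[0, 0, 0], [0, 0, 0], 85], [[0, 0, 0], [0, 0, 0], 85]]}}

```text
clock: 3.07
position: [0.5158, -0.2316, 0.0606]
tool_rot: [0.96, 0.282, 0.002, 0.002]
ft_force: [0.3, -0.1, 0.9]
grip_width: 0.085
finger_force: 0.0
```

```bash
python3 -c "
from h import *
go(.514,-.2286,.037,.573)"
```

```text
shift [ 0.  -3.7 23.6] rot [ 0.0044 -0.0026 -0.002 ]
```

{"name": "send_rows", "arguments": {"plan": [[[0, -3, 10], [0.004, -0.003, -0.002], 85], [[0, -3, 23], [0.004, -0.003, -0.002], 85], [[0, -3, 23], [0.004, -0.003, -0.002], 85], [[0, -3, 23], [0.004, -0.003, -0.002], 85], [[0, -3, 23], [0.004, -0.003, -0.002], 85]]}}

```text
clock: 3.48
position: [0.5137, -0.2293, 0.0367]
tool_rot: [0.959, 0.282, -0.001, -0.0]
ft_force: [0.2, 0.8, -0.1]
grip_width: 0.0848
finger_force: 0.0
```

```bash
python3 -c "
from h import *
go(.514,-.2286,.037,.573)"
```

```text
shift [ 0.6 -0.4 -0.3] rot [-0.0005  0.0018 -0.0004]
```

Well placed, so close.

{"name": "send_rows", "arguments": {"plan": [[[0, 0, 0], [0, 0, 0], 10], [[0, 0, 0], [0, 0, 0], 10], [[0, 0, 0], [0, 0, 0], 10], [[0, 0, 0], [0, 0, 0], 10], [[0, 0, 0], [0, 0, 0], 10], [[0, 0, 0], [0, 0, 0], 10], [[0, 0, 0], [0, 0, 0], 10], [[0, 0, 0], [0, 0, 0], 10]], "grip_force": 110}}

```text
clock: 4.15
position: [0.5144, -0.2294, 0.0377]
tool_rot: [0.959, 0.283, -0.0, 0.0]
ft_force: [-1.1, 1.1, 4.5]
grip_width: 0.0227
finger_force: 108.0
```

{"name": "send_rows", "arguments": {"plan": [[[0, 0, -15], [0, 0, 0], 10], [[0, 0, -40], [0, 0, 0], 10], [[0, 0, -75], [0, 0, 0], 10], [[0, 0, -100], [0, 0, 0], 10], [[0, 0, -110], [0, 0, 0], 10], [[0, 0, -110], [0, 0, 0], 10], [[0, 0, -110], [0, 0, 0], 10], [[0, 0, -110], [0, 0, 0], 10]]}}

```text
clock: 4.82
position: [0.5126, -0.2279, 0.145]
tool_rot: [0.959, 0.283, -0.002, -0.001]
ft_force: [-0.3, 0.1, -3.1]
grip_width: 0.0231
finger_force: 108.5
```

```bash
python3 -c "
from h import *
go(.595,.1924,.155,-.047)"
```

```text
shift [ 297.1 -308.5  -10. ] rot [-0.0023  0.0044  0.6203]
```

{"name": "send_rows", "arguments": {"plan": [[[23, -24, -10], [0, 0, 0.1], 10], [[50, -52, -20], [0, 0, 0.2], 10], [[79, -82, -20], [0, 0, 0.3], 10], [[108, -112, -20], [0, 0, 0.4], 10], [[137, -142, -20], [0, 0, 0.5], 10], [[166, -172, -20], [-0.002, 0.004, 0.6], 10], [[195, -202, -20], [-0.002, 0.004, 0.62], 10], [[223, -232, -20], [-0.002, 0.004, 0.62], 10]]}}

```text
clock: 5.48
position: [0.5744, 0.0891, 0.1647]
tool_rot: [1.0, -0.024, -0.0, 0.001]
ft_force: [0.6, -0.1, -3.6]
grip_width: 0.0224
finger_force: 108.6
```

{"name": "send_rows", "arguments": {"plan": [[[25, -3, 5], [0, 0, 0], 10], [[50, -7, 5], [0, 0, 0], 10], [[72, -10, 5], [0, 0, 0], 10], [[86, -13, 5], [0, 0, 0], 10], [[90, -14, 5], [0, 0, 0], 10], [[90, -14, 5], [0, 0, 0], 10], [[90, -14, 5], [0, 0, 0], 10], [[90, -14, 5], [0, 0, 0], 10]]}}

```text
clock: 6.15
position: [0.6648, 0.0961, 0.1613]
tool_rot: [1.0, -0.024, 0.0, 0.001]
ft_force: [-0.0, -0.9, -3.8]
grip_width: 0.0224
finger_force: 108.7
```

```bash
python3 -c "
from h import *
go(.595,.1924,.155,-.047)"
```

```text
shift [-74.4 -92.9   6.1] rot [ 0.0014 -0.0009 -0.0009]
```

The second call's shift was written in the wrong tool axes: after the turn, tool y points along -y. It did no harm at that height, and I'll correct it now.

{"name": "send_rows", "arguments": {"plan": [[[-15, -19, 2], [0, 0, 0], 10], [[-35, -44, 4], [0, 0, 0], 10], [[-55, -69, 6], [0, 0, 0], 10], [[-68, -85, 6], [0.001, 0, 0], 10], [[-74, -93, 6], [0.001, 0, 0], 10], [[-74, -93, 6], [0.001, 0, 0], 10], [[-74, -93, 6], [0.001, 0, 0], 10], [[-74, -93, 6], [0.001, 0, 0], 10]]}}

```text
clock: 6.82
position: [0.5977, 0.1905, 0.1565]
tool_rot: [1.0, -0.025, 0.003, 0.001]
ft_force: [-0.2, -0.4, -3.4]
grip_width: 0.0228
finger_force: 108.9
```

```bash
python3 -c "
from h import *
go(.595,.1924,.155,-.047)
im,_=grab('top');grab('side')
a=im[145:241,175:275,::-1]; j,_=load('side'); b=j[130:226,200:320,::-1]
cv2.imwrite('pics/h1.png',np.hstack([cv2.resize(x,(96*0+x.shape[1]*7//2,x.shape[0]*7//2),interpolation=cv2.INTER_CUBIC) for x in(a,b)]))
"
```

```text
shift [-2.8 -1.7  1.5] rot [ 0.0013 -0.0051 -0.0027]
```

View pics/h1.png

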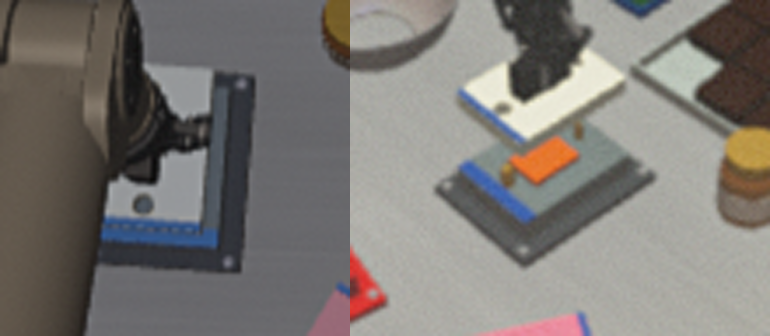

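The lid is over the base with the blue stripes on the same end: in the left half, lid stripe (155,228) over base stripe (160,240), and the same on the right. The arm hides part of the base in the top view, so I'll go lower and compare lid and base in the side view.

{"name": "send_rows", "arguments": {"plan": [[[-2, -1, 20], [0.001, -0.004, -0.002], 10], [[-2, -1, 40], [0.001, -0.004, -0.002], 10], [[-2, -1, 52], [0.001, -0.004, -0.002], 10], [[-2, -1, 52], [0.001, -0.004, -0.002], 10], [[-2, -1, 52], [0.001, -0.004, -0.002], 10], [[-2, -1, 52], [0.001, -0.004, -0.002], 10]]}}

```text
clock: 7.42
position: [0.5962, 0.1933, 0.1049]
tool_rot: [1.0, -0.023, 0.001, -0.0]
ft_force: [0.1, -0.1, -3.7]
grip_width: 0.0226
finger_force: 108.9
```

```bash
python3 -c "
from h import *
go(.595,.1924,.103,-.047)
grab('top');grab('side'); print(sensors.state()['position'])
crop('side',215,140,295,215,8,'h2.png')
"
```

```text
shift [-1.2  1.   1.9] rot [-0.0009 -0.0014  0.0009]
[0.59621773 0.1937688  0.10522207]
```

View pics/h2.png

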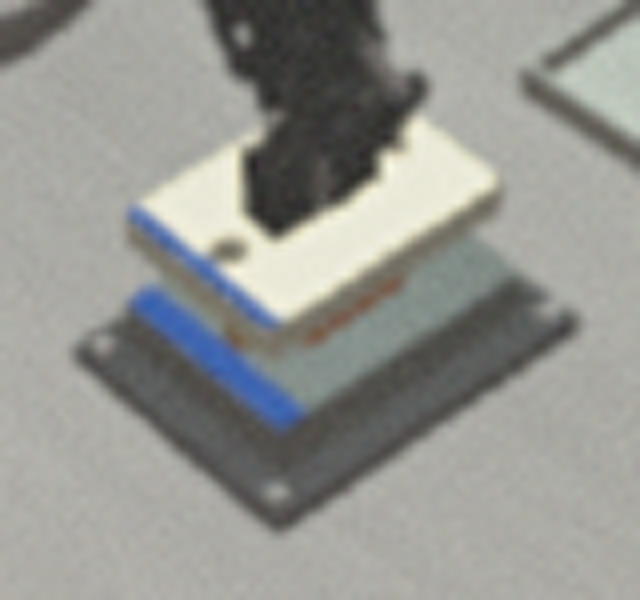

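```bash
python3 -c "
from h import *
c=lambda a:(np.array(a)+.5)/8-.5+np.array((215,140))
B=rect(.075,.055,.042); F=rect(.095,.075,.012)
pts=[B[3],B[2],B[1],F[3],F[1]]
q,r=fit('side',pts,c([(132,300),(292,428),(522,273),(75,348),(578,318)]),[.595,.19,-.047]);print(q,r.round(2).tolist())
for z in(.097,.1,.103):
  L=rect(.07,.05,z); q2,r=fit('side',[L[3],L[2],L[1]],c([(130,207),(278,328),(500,182)]),[.595,.19,-.047]);print(z,q2,(q2-q).round(4),r.round(2).tolist())
im,_=load('side');
"

```

```text
[ 0.60036535  0.19197876 -0.03872403] [[-0.28, 0.45], [-0.86, 0.4], [0.38, -0.46], [0.07, -0.16], [0.66, -0.36]]
0.097 [ 0.60171284  0.19689755 -0.04646099] [ 0.0013  0.0049 -0.0077] [[-0.03, 0.48], [-0.6, -0.04], [0.69, -0.49]]
0.1 [ 0.59976294  0.19457078 -0.04656478] [-0.0006  0.0026 -0.0078] [[-0.08, 0.46], [-0.59, -0.02], [0.78, -0.51]]
0.103 [ 0.59782028  0.19223541 -0.04674065] [-0.0025  0.0003 -0.008 ] [[-0.12, 0.44], [-0.59, 0.01], [0.87, -0.54]]
```

Both cameras agree on the lid-to-base offset to about 1 mm. Target TCP is (0.5963, 0.1918) with yaw -0.045, and the tapered tips capture ±4 mm.

```bash
python3 -c "
from h import *
go(.5963,.1918,.094,-.045)"
```

```text
shift [ 0.2  2.  11.2] rot [-0.0015 -0.0018 -0.0006]
```

{"name": "send_rows", "arguments": {"plan": [[[0, 2, 5], [-0.002, -0.002, -0.001], 10], [[0, 2, 11], [-0.002, -0.002, -0.001], 10], [[0, 2, 11], [-0.002, -0.002, -0.001], 10], [[0, 2, 11], [-0.002, -0.002, -0.001], 10], [[0, 2, 11], [-0.002, -0.002, -0.001], 10]]}}

```text
clock: 7.93
position: [0.5949, 0.192, 0.0928]
tool_rot: [1.0, -0.022, -0.001, 0.001]
ft_force: [0.7, -0.5, -3.9]
grip_width: 0.0227
finger_force: 108.9
```

```bash
python3 -c "
from h import *
go(.5963,.1918,.084,-.045)"
```

```text
shift [1.4 0.1 8.8] rot [0.0013 0.0027 0.0009]
```

{"name": "send_rows", "arguments": {"plan": [[[1, 0, 2], [0.001, 0.002, 0.001], 10], [[1, 0, 4], [0.001, 0.002, 0.001], 10], [[1, 0, 4], [0.001, 0.002, 0.001], 10], [[1, 0, 4], [0.001, 0.002, 0.001], 10]]}}

```text
clock: 8.27
position: [0.5958, 0.1919, 0.0887]
tool_rot: [1.0, -0.023, -0.0, 0.0]
ft_force: [0.5, 0.2, -3.1]
grip_width: 0.0226
finger_force: 108.9
```

{"name": "send_rows", "arguments": {"plan": [[[0, 0, 2], [0, 0, 0], 10], [[0, 0, 4], [0, 0, 0], 10], [[0, 0, 4], [0, 0, 0], 10], [[0, 0, 4], [0, 0, 0], 10]]}}

```text
clock: 8.6
position: [0.5967, 0.1918, 0.085]
tool_rot: [1.0, -0.023, 0.001, 0.0]
ft_force: [2.4, -0.2, -4.4]
grip_width: 0.0227
finger_force: 108.9
```

```bash
python3 -c "
from h import *
go(.5963,.1918,.084,-.045); s=sensors.state(); print(s['ft_force'],s['ft_torque'])"
```

```text
shift [-0.4  0.   1. ] rot [ 0.0003 -0.001  -0.0003]
[ 2.39528157 -0.19515752 -4.3561228 ] [ 0.00267501 -0.53745434 -0.05806416]
```

Only a light sideways touch (+2.4 N in x), so the tips are in the holes. Continue down, easing 0.5 mm toward +x.

{"name": "send_rows", "arguments": {"plan": [[[0.5, 0, 2], [0, 0, 0], 10], [[0.5, 0, 4], [0, 0, 0], 10], [[0.5, 0, 6], [0, 0, 0], 10], [[0.5, 0, 6], [0, 0, 0], 10], [[0.5, 0, 6], [0, 0, 0], 10]]}}

```text
clock: 9.02
position: [0.5968, 0.1918, 0.0787]
tool_rot: [1.0, -0.023, 0.0, 0.0]
ft_force: [2.6, 0.2, -5.2]
grip_width: 0.0229
finger_force: 108.9
```

```bash
python3 -c "
from h import *
go(.5963,.1918,.0733,-.045); s=sensors.state(); print(s['position'],s['ft_force'],s['ft_torque'])
grab('side'); crop('side',215,140,295,215,8,'h3.png')"
```

```text
shift [-0.5  0.   5.4] rot [ 0.0004 -0.0003 -0.0002]
[0.59680497 0.1918186  0.07873219] [ 2.6325063   0.22839284 -5.15153202] [ 0.02704629 -0.70989542 -0.05119707]
```

View pics/h3.png

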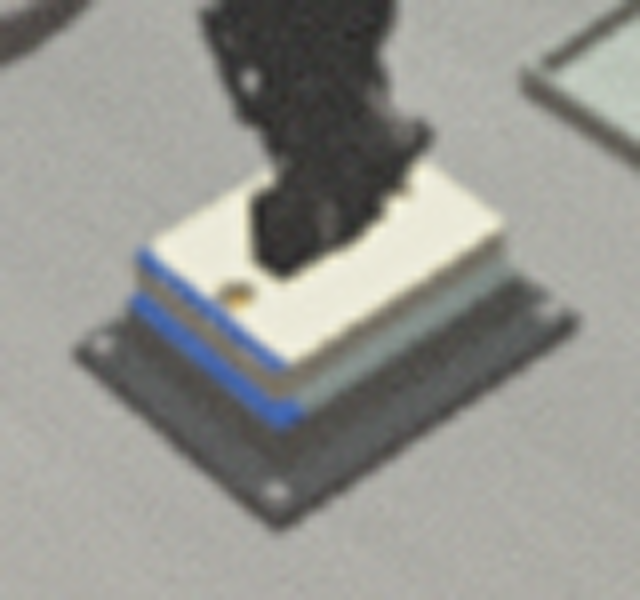

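The brass dowel shows in the large hole at (237,295), and the lid is level and square on the base. Press on.

{"name": "send_rows", "arguments": {"plan": [[[0.3, 0, 2], [0, 0, 0], 10], [[0.3, 0, 4], [0, 0, 0], 10], [[0.3, 0, 6], [0, 0, 0], 10], [[0.3, 0, 6], [0, 0, 0], 10], [[0.3, 0, 6], [0, 0, 0], 10]]}}

```text
clock: 9.48
position: [0.5969, 0.1918, 0.0733]
tool_rot: [1.0, -0.023, -0.0, -0.0]
ft_force: [1.2, -0.3, 0.5]
grip_width: 0.0228
finger_force: 109.4
```

{"name": "send_rows", "arguments": {"plan": [[[0, 0, 2], [0, 0, 0], 10], [[0, 0, 4], [0, 0, 0], 10], [[0, 0, 5], [0, 0, 0], 10], [[0, 0, 5], [0, 0, 0], 10], [[0, 0, 5], [0, 0, 0], 10]]}}

```text
clock: 9.9
position: [0.597, 0.1918, 0.0684]
tool_rot: [1.0, -0.023, -0.0, -0.0]
ft_force: [-0.6, 0.5, 5.0]
grip_width: 0.0226
finger_force: 110.0
```

```bash
python3 -c "
from h import *
go(.5963,.1918,.0673,-.045); s=sensors.state(); print(s['position'],s['ft_force'],s['ft_torque'])"
```

```text
shift [-0.7  0.1  1.1] rot [-0.0002  0.0002 -0.0002]
[0.59697531 0.19184907 0.06839128] [-0.63082318  0.45717361  4.9852895 ] [-0.07748129  0.02610701  0.0183335 ]
```

{"name": "send_rows", "arguments": {"plan": [[[0, 0, 1], [0, 0, 0], 10], [[0, 0, 2], [0, 0, 0], 10], [[0, 0, 2], [0, 0, 0], 10], [[0, 0, 2], [0, 0, 0], 10]]}}

```text
clock: 10.23
position: [0.597, 0.1919, 0.0677]
tool_rot: [1.0, -0.023, -0.0, -0.0]
ft_force: [-3.6, 0.3, 13.5]
grip_width: 0.0226
finger_force: 111.6
```

{"name": "send_rows", "arguments": {"plan": [[[0, 0, 1], [0, 0, 0], 10], [[0, 0, 1], [0, 0, 0], 10], [[0, 0, 1], [0, 0, 0], 10]]}}

```text
clock: 10.48
position: [0.597, 0.1919, 0.0677]
tool_rot: [1.0, -0.023, -0.0, -0.001]
ft_force: [-6.2, -0.1, 18.6]
grip_width: 0.0227
finger_force: 112.3
```

Seated: z has stopped at 0.0677 while the force rises. A little more push for margin, then let it settle and check.

{"name": "send_rows", "arguments": {"plan": [[[-0.5, 0, 1], [0, 0, 0], 10], [[-0.5, 0, 1], [0, 0, 0], 10], [[-0.5, 0, 1], [0, 0, 0], 10], [[-0.5, 0, 1], [0, 0, 0], 10], [[-0.5, 0, 1], [0, 0, 0], 10], [[-0.5, 0, 1], [0, 0, 0], 10]]}}

```text
clock: 10.98
position: [0.597, 0.1919, 0.0676]
tool_rot: [1.0, -0.023, -0.0, -0.001]
ft_force: [-7.0, -0.4, 24.7]
grip_width: 0.0229
finger_force: 113.0
```

```bash
python3 -c "
from h import *
s=sensors.state(); print(s['position'],s['tool_rot'],s['ft_force'],s['ft_torque'],s['joint_vel'].round(4))
grab('side'); crop('side',215,140,295,215,8,'h4.png')"
```

```text
[0.59698433 0.19188411 0.06764337] [ 9.99745493e-01 -2.25359902e-02 -7.92503967e-05 -1.03531871e-03] [-6.99620131 -0.35706091 24.69838468] [-0.51050063  1.4554883  -0.02022324] [ 0.0002  0.0006 -0.0001 -0.001  -0.0025 -0.0008 -0.0002]
```

View pics/h4.png

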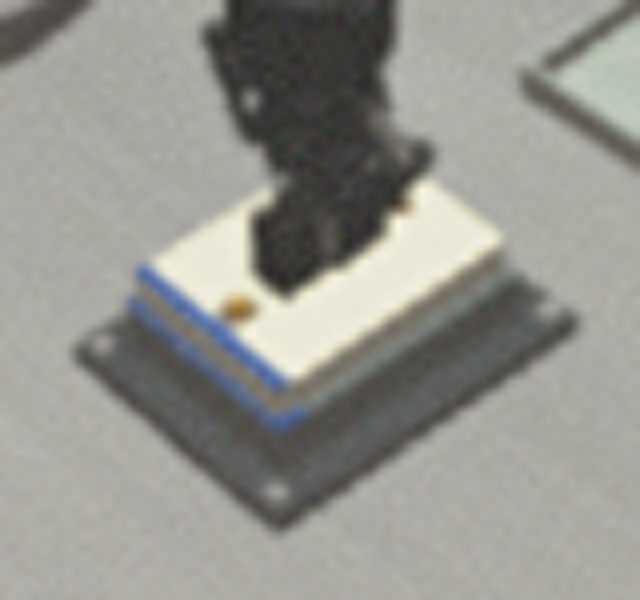

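Both dowels stand in their holes at (237,308) and (402,207), and the plate lies flush on the block. The TCP is 25.7 mm above the face, the same as at the grasp. Handing in.

```bash
python3 -c "
from station import arm
print(arm.hand_in())"
```

```text
the job is handed in; nothing more can be done
None
```

I handed the job in at about 11 s with the mould shut: the top half is on both dowels, held with about 25 N at the wrist and the grip still closed; the hand-in returned no verdict.

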